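# Check-weigh a sensor body: free and re-arrest the balance beam

## Task

Check-weigh the sensor body on the balance with the orange arrest lever: swing that lever right over to its other stop to free the beam, and let the beam tip and rest on its stop for about a second. Then swing the lever fully back, so that the beam is held level again, and let go. Leave the blue lever of the spare balance alone.

Things in the scene. Friction and masses are not known exactly. Their poses are not given: they have to be found in the camera images.
- grip (a point): Centre of the orange grip (18 mm thick, 40 mm long) of the arrest lever to use, 75 mm from the lever's level shaft, itself 55 mm above the table. The frame moves with the lever: z along it, up from the shaft; x level, along the shaft, away from the robot to the beam; y in the plane of swing. Behind the lever: a grey block 70 mm high at 7 mm, the beam and its load, up to 130 mm high, at 85 mm.
- lever (a joint): Orange arrest lever's swing, 0 to 1.0 rad, with a stop at each end. 0: arrested, leaning 0.5 rad from upright to the left seen from the robot (its frame's +y), its cam holding the beam level. It grows as it swings to the right; 0.5 is upright, at 1.0 it leans 0.5 rad right and the beam is free. Stays where left; about 1 N at the grip moves it. Starts at 0 to 0.08.
- beam (a joint): Tip of that balance's 220 mm aluminium beam: under 0.02 rad is level (arrested); freed, it tips by the weight of the black sensor body (70 x 30 x 18 mm) clipped in its pan to a stop at 0.15 within a second; the cam lifts it level as the lever goes back. The cream base, 200 x 250 x 18 mm, is fixed to the table, turned up to 0.3 rad either way.
- spare_lever (a joint): Swing of the blue arrest lever of the spare balance, built the same but with a flat brass plate in its pan. 0: arrested, and so it must stay. The two balances stand side by side, levers at least 0.25 m apart; either may be the left one.

How it is judged:
By the outcome, as a careful person would: the job done as asked, in the order asked, and still so for the second after the job is handed in, with the robot touching nothing.
It also fails if it takes over 32 s, if anything falls off the work surface, if the arm or the gripper's body presses on something with over 40 N, if the wrist force passes 120 N, or if a joint passes its speed limit or range.

## Robot

A 6-joint arm with a two-finger parallel gripper is mounted at the origin on the work surface. World frame = base frame: x ahead of the robot, y to its left, z up, the work surface at z = 0. Lengths are in m, angles in rad, forces in N, time in s.
With the tool pointing down it reaches from about 0.4 to 0.825 m from the base axis. Payload 7 kg.
Tool frame: the origin (TCP) lies between the finger pads; the fingertips stand 11 mm ahead of it and the grasp point (between the pads) lies 8 mm behind it (ctrl.nose_length is the distance from the TCP to the fingertips, in m); z points along the fingers, y is the line along which they close (so a half turn about z gives the same grasp; the last joint's range is limited). The gripper opens to 85 mm and grips with 20 to 120 N. Pads are 22 mm wide; open, the fingers measure 114 mm over their backs; the gripper's body (76 mm by 85 mm) begins 54 mm behind the grasp point. The pads swing forward as they close: fully open they stand 13 mm farther back than shut.
Start: joints at [-0.994, 0.359, 0.012, 0, -1.224, -0.288], TCP at [0.192, -0.647, 0.242] pointing down, gripper open.
Joint ranges: [-3.07, 3.07], [-1.43, 2.12], [-1.02, 1.25], [-3.03, 1.67], [-3.05, -0], [-3.03, 3.03]. Speed limits (rad/s): [2.39, 2.39, 3.01, 3.14, 3.14, 3.14].

## Interface

Orientations are given as a 3x3 rotation matrix whose columns are the frame's x, y, z axes.
In Python, from rig import ctrl, optics, finish_job gives the robot as it stands.
- The arm moves only by the tool drive_tool, never from a script. Its argument "commands" is a list that holds one entry, the list of rows, each a list of 7 numbers: the turn, a rotation vector about the tool's x, y, z in rad, then the shift along the tool's x, y, z in m, then the closure, from -1 (fully open) to 1 (shut). A call has exactly 5 rows; each row shifts and turns the commanded pose from where the row before left it, along the tool's axes as they then stand; what a row does not reach is not made up. A row lasts 1/10 s, in which the tool goes at most 50 mm and 8.59 degrees, less where a joint would pass 70% of its speed; a pose out of reach is approached as far as the arm can. A call with a gripper value outside its range is refused whole. The fingers move at their own pace and stop on an object; "force" is the grip in N (left out, the last holds). Time passes only in rows, so rows that do not move let the fingers close, or fill a call up. It gives the time, the measured TCP pose, the force, the opening and the grip force at its end, in the units of the state.
- ctrl.observe(): the state, without advancing time (a new reading comes with each control period).
- optics.snapshot(name): name is "side" or "top" or "wrist"; returns a dict with "frame" (384x512x3 uint8, blue, green, red), "depth" (384x512 float32, m along the optical axis (not along the pixel's ray), 0 where there is no reading), "fov_y" (degrees; the focal length in pixels is half the picture's height over the tangent of half this angle, whatever the lens; pixels are square), "cx", "cy" (the principal point, pixels), "position" and "attitude" of the camera in the world. Camera axes: x right, y up, looking along -z (the intrinsics and any distortion apply to the point x, -y, -z); pixel columns grow to the right and rows downward; lengths in m; the calibration is good to about 2 mm. A picture is of the moment at which its call begins.
- finish_job(): hands the job in; it is judged then, once.
The state is a dict: "clock": time; "joint_pos": joint angles; "joint_velocities": joint speeds; "joint_efforts": joint torques, N m; "position": TCP position; "eef_rot": TCP orientation; "ft_force": force on the tool from outside, world axes, zero at the start; "ft_torque": the same for the moment, N m; "grip_width": finger opening in m; "gripper_force": force on a finger pad.
Only numpy, scipy, OpenCV 4.12 (cv2) and the standard library are available. Lean on these libraries where they do the work, as an engineer would, in place of code of your own. Each camera call takes 0.05 s, during which the arm holds its last target. There are 200 camera calls.

## Working session

There is one attempt and no reset: what is moved stays moved. The work goes in short steps, Python scripts to look and compute and a tool call to move; the robot and the scene stay as the last step left them, time stands still between calls to the robot, and variables do not carry over. Pictures are saved under pics/ and viewed, at most 10 in all, crops included, and the job is handed in when it is done.

Besides the shell and the picture viewer there is one more tool, called in YAML: its name, and indented under it one key for each argument. drive_tool: Moves the arm, as the interface text tells. Its arguments: {"type":"object","properties":{"commands":{"type":"array"},"force":{"type":"number"}},"required":["commands"]}

```bash
mkdir -p pics; cat > h.py <<'E'
import numpy as np, cv2
from rig import ctrl, optics
def world(s,m):
    v,u=np.nonzero(m&(s["depth"]>0)); d=s["depth"][v,u]
    f=s["frame"].shape[0]/2/np.tan(np.radians(s["fov_y"])/2)
    p=np.c_[(u-s["cx"])/f*d,-(v-s["cy"])/f*d,-d]
    return p@np.array(s["attitude"]).T+s["position"],u,v
def mask(s,h0,h1,sat=120,val=60):
    h=cv2.cvtColor(s["frame"],cv2.COLOR_BGR2HSV); return (h[...,0]>=h0)&(h[...,0]<=h1)&(h[...,1]>=sat)&(h[...,2]>=val)
E
python3 - <<'E'
from h import *
ims=[]
for n in("top","side"):
    s=optics.snapshot(n); ims.append(s["frame"]); print(n,{k:v for k,v in s.items() if k not in("frame","depth")})
    np.savez(n,**s)
    for c,(a,b) in dict(orange=(5,20),blue=(100,125)).items():
        m=mask(s,a,b); k,l,st,_=cv2.connectedComponentsWithStats(m.astype(np.uint8))
        for i in range(1,k):
            if st[i,4]>25:
                p,u,v=world(s,l==i)
                if len(p): print(c,st[i],np.median(p,0).round(3),np.percentile(p,2,axis=0).round(3),np.percentile(p,98,axis=0).round(3))
cv2.imwrite("pics/a.png",cv2.resize(np.vstack(ims),None,fx=.78,fy=.78))
print(ctrl.observe())
E
```

```text
top {'fov_y': 47.06573749448587, 'cx': 258.91008719875015, 'cy': 198.7656475245542, 'position': array([ 0.51485484, -0.02051399,  1.0403491 ]), 'attitude': array([[-0.01641003,  0.99778385, -0.0644833 ],
       [-0.99985416, -0.01607061,  0.0057788 ],
       [ 0.00472971,  0.06456872,  0.99790205]])}
orange [ 357   54   66   47 2435] [ 0.847 -0.326  0.069] [ 0.801 -0.393  0.065] [ 0.894 -0.258  0.072]
orange [104  86  25  23 219] [0.811 0.289 0.031] [0.802 0.281 0.004] [0.843 0.322 0.044]
orange [386 180   8  17  32] [ 0.593 -0.298  0.115] [ 0.577 -0.308  0.106] [ 0.61  -0.295  0.119]
orange [302 221  14  10  96] [ 0.516 -0.126  0.137] [ 0.507 -0.148  0.055] [ 0.524 -0.115  0.143]
orange [318 226   7   7  32] [ 0.509 -0.163  0.065] [ 0.503 -0.17   0.06 ] [ 0.515 -0.155  0.069]
orange [311 316   9  14  74] [ 0.296 -0.15   0.014] [ 0.281 -0.159  0.009] [ 0.309 -0.141  0.017]
orange [228 323  15   8  70] [0.289 0.033 0.014] [0.281 0.019 0.01 ] [0.297 0.048 0.017]
blue [115 207  19  10 139] [0.551 0.254 0.13 ] [0.543 0.241 0.108] [0.56  0.269 0.141]
blue [147 215   7   6  31] [0.539 0.21
[... 1742 characters left out ...]
, -2.88113479e-01]), 'joint_velocities': array([ 0.00040745, -0.00161194,  0.00332179,  0.00392537, -0.0008864 ,
       -0.00076216]), 'joint_efforts': array([-8.65017701e-04, -5.84762943e+01,  2.94108850e+01,  6.95462823e+00,
       -3.18977691e-03, -9.49552884e-06]), 'position': array([ 0.19207872, -0.64665491,  0.24144845]), 'eef_rot': array([[-9.58630033e-01, -2.84654450e-01, -5.51860531e-04],
       [-2.84654955e-01,  9.58629022e-01,  1.39829370e-03],
       [ 1.30998997e-04,  1.49753617e-03, -9.99998870e-01]]), 'ft_force': array([-0.6480174 ,  0.07708166, -0.57179576]), 'ft_torque': array([ 0.03310873, -0.01516295,  0.03695934]), 'gripper_force': 0.0, 'grip_width': 0.08571231649219145}
```

View pics/a.png

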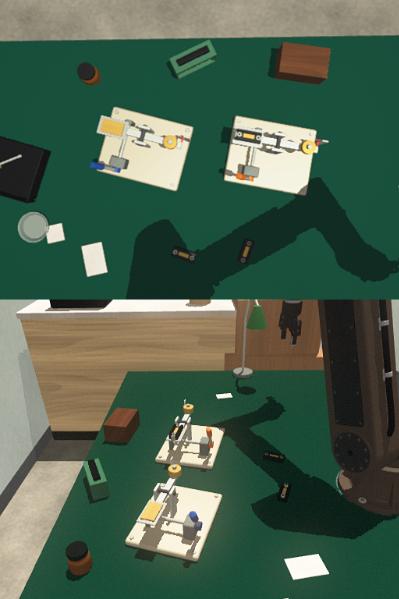

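```bash
python3 - <<'E'
from h import *
s=dict(np.load("top.npz"))
p,u,v=world(s,np.ones((384,512),bool))
f=s["frame"][v,u].astype(int)
k=(p[:,2]>.011)&(p[:,2]<.024)&(p[:,1]<0.03)&(p[:,0]>.4)&(p[:,0]<.8)&(f.min(1)>110)&(p[:,1]>-.4)
r=cv2.minAreaRect(p[k,:2].astype(np.float32)); print(r, cv2.boxPoints(r), np.median(p[k,2]))
for n in("top","side"):
    s=dict(np.load(n+".npz")); p,u,v=world(s,mask(s,3,20,130))
    k=(abs(p[:,0]-.512)<.03)&(p[:,1]<-.09)&(p[:,1]>-.19)&(p[:,2]>.05)
    q=p[k]; c=q[:,2]>.09; print(n,len(q),q[c].mean(0),q[c].min(0),q[c].max(0),"low",q[~c].mean(0))
s=dict(np.load("top.npz"));c=s["frame"][195:250,270:350]; c2=dict(np.load("side.npz"))["frame"][135:210,210:300]
cv2.imwrite("pics/b.png",np.hstack([cv2.resize(c,(400,400*55//80)),cv2.resize(c2,(330,275))]))
E
```

```text
((0.593319296836853, -0.1577228456735611), (0.39602816104888916, 0.19909480214118958), 78.54630279541016) [[ 0.4564335  -0.33202586]
 [ 0.6515634  -0.3715613 ]
 [ 0.73020506  0.01658016]
 [ 0.5350752   0.0561156 ]] 0.016862705700954272
top 121 [ 0.51616035 -0.12639669  0.13270584] [ 0.50727717 -0.14303329  0.0934389 ] [ 0.52606071 -0.11272561  0.14373788] low [ 0.50888454 -0.16357203  0.06411961]
side 109 [ 0.51542025 -0.11932381  0.12715905] [ 0.50713874 -0.12938485  0.10152756] [ 0.5245765  -0.11027728  0.14401142] low [ 0.50827963 -0.15174191  0.05806116]
```

View pics/b.png

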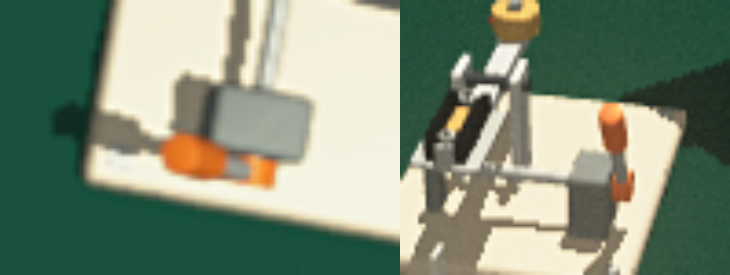

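The close-up shows the orange lever leaning left, with its grip at about (190,155) in the left crop. The grey block stands just behind it. My rectangle for the base came out too long because it picked up other things, so I'll refit it.

```bash
python3 - <<'E'
from h import *
s=dict(np.load("top.npz"))
h=cv2.cvtColor(s["frame"],cv2.COLOR_BGR2HSV)
m=((h[...,2]>110)&(h[...,1]<90)).astype(np.uint8); m[:, :270]=0
k,l,st,_=cv2.connectedComponentsWithStats(cv2.morphologyEx(m,cv2.MORPH_CLOSE,np.ones((5,5))))
i=1+np.argmax(st[1:,4]); print(st[i])
F=192/np.tan(np.radians(s["fov_y"])/2)
v,u=np.nonzero(l==i); d=np.c_[(u-s["cx"])/F,-(v-s["cy"])/F,-np.ones(len(u))]@s["attitude"].T
P=s["position"]+d*((.018-s["position"][2])/d[:,2])[:,None]
r=cv2.minAreaRect(P[:,:2].astype(np.float32)); print(r,cv2.boxPoints(r))
# front edge line: lowest pixel per column
c=[(x,v[u==x].max()) for x in range(300,395) if (u==x).any()]
d=np.array([[(a-s["cx"])/F,-(b-s["cy"])/F,-1] for a,b in c])@s["attitude"].T
Q=s["position"]+d*((.018-s["position"][2])/d[:,2])[:,None]
L=cv2.fitLine(Q[:,:2].astype(np.float32),cv2.DIST_HUBER,0,.001,.001).ravel(); print(L, Q[::12,:2].round(3).tolist())
E
```

```text
[  270     0   242    49 11357]
((0.9943414926528931, -0.3489890396595001), (0.579037070274353, 0.11778175085783005), 89.20362854003906) [[ 0.9314323  -0.6376611 ]
 [ 1.0492027  -0.6392981 ]
 [ 1.0572507  -0.06031698]
 [ 0.9394803  -0.05868   ]]
[ 9.7946322e-05 -1.0000000e+00  9.4027644e-01 -2.4196704e-01] [[0.941, -0.13], [0.941, -0.159], [0.94, -0.187], [0.94, -0.216], [0.939, -0.244], [0.941, -0.273], [0.941, -0.302], [0.94, -0.33]]
```

```bash
python3 - <<'E'
from h import *
s=dict(np.load("top.npz"))
h=cv2.cvtColor(s["frame"],cv2.COLOR_BGR2HSV)
m=((h[...,2]>110)&(h[...,1]<90)).astype(np.uint8); m[:, :270]=0; m[:130]=0; m[:,430:]=0
k,l,st,_=cv2.connectedComponentsWithStats(m)
i=1+np.argmax(st[1:,4]); print(st[i])
F=192/np.tan(np.radians(s["fov_y"])/2)
def g(u,v,z):
    d=np.c_[(u-s["cx"])/F,-(v-s["cy"])/F,-np.ones(len(u))]@s["attitude"].T
    return (s["position"]+d*((z-s["position"][2])/d[:,2])[:,None])[:,:2].astype(np.float32)
v,u=np.nonzero(l==i)
r=cv2.minAreaRect(g(u,v,.018)); print(r,cv2.boxPoints(r))
xs=np.array([x for x in range(300,380)]); ys=np.array([v[u==x].max() for x in xs])
Q=g(xs,ys,.018); L=cv2.fitLine(Q,cv2.DIST_HUBER,0,.001,.001).ravel(); print(L,np.arctan2(L[0],L[1]))
E
```

```text
[ 287  148  119  102 8027]
((0.5778806209564209, -0.2296130508184433), (0.24941027164459229, 0.19943749904632568), 78.58875274658203) [[ 0.4554602  -0.33212373]
 [ 0.6509553  -0.3715824 ]
 [ 0.70030105 -0.12710238]
 [ 0.5048059  -0.08764371]]
[ 0.19725077  0.98035306  0.481058   -0.21109289] 0.19855282
```

```bash
cat >> h.py <<'E'
from scipy.spatial.transform import Rotation as Ro
S=np.array([.509,-.163,.055]); Y=np.array([.197,.980,0]); Z=np.array([0,0,1.])
def pose(th,r,dy=0):
    a=.5-th; z=-(np.sin(a)*Y+np.cos(a)*Z); y=np.cos(a)*Y-np.sin(a)*Z
    return S-r*z+dy*y, np.c_[np.cross(y,z),y,z]
def plan(T,R,n=5):
    o=ctrl.observe(); p=np.array(o["position"]); A=Ro.from_matrix(o["eef_rot"])
    w=(A.inv()*Ro.from_matrix(R)).as_rotvec()/n
    print("t",o["clock"],"p",p.round(4),"F",np.round(o["ft_force"],1),"w",round(o["grip_width"],4),"n>=",np.linalg.norm(T-p)/.05,np.linalg.norm(w)*n/.15)
    for i in range(n):
        print(np.r_[w,A.inv().apply((T-p)/n)].round(3).tolist()); A=A*Ro.from_rotvec(w)
E
python3 - <<'E'
from h import *
T,R=pose(0,.165); T[2]=.24
plan(T,R,20); print(T)
E
```

```text
t 0.1 p [ 0.1921 -0.6467  0.2414] F [-0.6  0.1 -0.6] w 0.0857 n>= 13.045803073128415 4.636318450783207
[0.025, 0.006, 0.024, -0.024, 0.022, 0.0]
[0.025, 0.006, 0.024, -0.023, 0.023, -0.001]
[0.025, 0.006, 0.024, -0.023, 0.023, -0.001]
[0.025, 0.006, 0.024, -0.022, 0.024, -0.002]
[0.025, 0.006, 0.024, -0.022, 0.024, -0.003]
[0.025, 0.006, 0.024, -0.021, 0.025, -0.003]
[0.025, 0.006, 0.024, -0.02, 0.025, -0.004]
[0.025, 0.006, 0.024, -0.02, 0.025, -0.005]
[0.025, 0.006, 0.024, -0.019, 0.026, -0.006]
[0.025, 0.006, 0.024, -0.019, 0.026, -0.006]
[0.025, 0.006, 0.024, -0.018, 0.026, -0.007]
[0.025, 0.006, 0.024, -0.017, 0.027, -0.008]
[0.025, 0.006, 0.024, -0.017, 0.027, -0.009]
[0.025, 0.006, 0.024, -0.016, 0.027, -0.009]
[0.025, 0.006, 0.024, -0.015, 0.027, -0.01]
[0.025, 0.006, 0.024, -0.014, 0.027, -0.011]
[0.025, 0.006, 0.024, -0.014, 0.027, -0.012]
[0.025, 0.006, 0.024, -0.013, 0.027, -0.012]
[0.025, 0.006, 0.024, -0.012, 0.027, -0.013]
[0.025, 0.006, 0.024, -0.012, 0.027, -0.014]
[ 0.52458373 -0.08547689  0.24      ]
```

drive_tool:
  commands:
    - [[0.025,0.006,0.024,-0.024,0.022,0,0.15],[0.025,0.006,0.024,-0.023,0.023,-0.001,0.15],[0.025,0.006,0.024,-0.023,0.023,-0.001,0.15],[0.025,0.006,0.024,-0.022,0.024,-0.002,0.15],[0.025,0.006,0.024,-0.022,0.024,-0.003,0.15]]
  force: 20

```text
clock: 0.6
position: [0.2756, -0.5056, 0.2418]
eef_rot: [[-0.986, -0.167, -0.001], [-0.165, 0.978, -0.129], [0.022, -0.127, -0.992]]
ft_force: [1.0, 0.7, 0.2]
grip_width: 0.0361
gripper_force: 0.0
```

drive_tool:
  commands:
    - [[0.025,0.006,0.024,-0.021,0.025,-0.003,0.15],[0.025,0.006,0.024,-0.02,0.025,-0.004,0.15],[0.025,0.006,0.024,-0.02,0.025,-0.005,0.15],[0.025,0.006,0.024,-0.019,0.026,-0.006,0.15],[0.025,0.006,0.024,-0.019,0.026,-0.006,0.15]]

```text
clock: 1.1
position: [0.3587, -0.3655, 0.2407]
eef_rot: [[-0.999, -0.049, -0.017], [-0.043, 0.966, -0.254], [0.029, -0.253, -0.967]]
ft_force: [0.4, -0.7, -0.2]
grip_width: 0.0363
gripper_force: 0.0
```

drive_tool:
  commands:
    - [[0.025,0.006,0.024,-0.018,0.026,-0.007,0.15],[0.025,0.006,0.024,-0.017,0.027,-0.008,0.15],[0.025,0.006,0.024,-0.017,0.027,-0.009,0.15],[0.025,0.006,0.024,-0.016,0.027,-0.009,0.15],[0.025,0.006,0.024,-0.015,0.027,-0.01,0.15]]

```text
clock: 1.6
position: [0.4425, -0.225, 0.2389]
eef_rot: [[-0.997, 0.067, -0.048], [0.08, 0.925, -0.372], [0.019, -0.375, -0.927]]
ft_force: [-0.2, -1.8, -0.0]
grip_width: 0.0361
gripper_force: 0.0
```

```bash
python3 - <<'E'
from h import *
plan(*pose(0,.165),10)
E
```

```text
t 1.6 p [ 0.4425 -0.225   0.2389] F [-0.2 -1.8 -0. ] w 0.0361 n>= 3.3309684801954247 1.1050096167360017
[0.011, 0.003, 0.012, -0.007, 0.015, -0.002]
[0.011, 0.003, 0.012, -0.007, 0.015, -0.002]
[0.011, 0.003, 0.012, -0.007, 0.015, -0.002]
[0.011, 0.003, 0.012, -0.007, 0.015, -0.003]
[0.011, 0.003, 0.012, -0.006, 0.015, -0.003]
[0.011, 0.003, 0.012, -0.006, 0.015, -0.003]
[0.011, 0.003, 0.012, -0.006, 0.015, -0.003]
[0.011, 0.003, 0.012, -0.006, 0.015, -0.003]
[0.011, 0.003, 0.012, -0.006, 0.015, -0.004]
[0.011, 0.003, 0.012, -0.005, 0.015, -0.004]
```

drive_tool:
  commands:
    - [[0.011,0.003,0.012,-0.007,0.015,-0.002,0.15],[0.011,0.003,0.012,-0.007,0.015,-0.002,0.15],[0.011,0.003,0.012,-0.007,0.015,-0.002,0.15],[0.011,0.003,0.012,-0.007,0.015,-0.003,0.15],[0.011,0.003,0.012,-0.006,0.015,-0.003,0.15]]

```text
clock: 2.1
position: [0.4836, -0.1559, 0.2194]
eef_rot: [[-0.99, 0.123, -0.069], [0.14, 0.897, -0.42], [0.01, -0.425, -0.905]]
ft_force: [0.1, -0.5, -0.3]
grip_width: 0.036
gripper_force: 0.0
```

drive_tool:
  commands:
    - [[0.011,0.003,0.012,-0.006,0.015,-0.003,0.15],[0.011,0.003,0.012,-0.006,0.015,-0.003,0.15],[0.011,0.003,0.012,-0.006,0.015,-0.003,0.15],[0.011,0.003,0.012,-0.006,0.015,-0.004,0.15],[0.011,0.003,0.012,-0.005,0.015,-0.004,0.15]]

```text
clock: 2.6
position: [0.5244, -0.087, 0.2011]
eef_rot: [[-0.98, 0.178, -0.092], [0.2, 0.862, -0.466], [-0.004, -0.475, -0.88]]
ft_force: [1.5, 0.5, 0.1]
grip_width: 0.0363
gripper_force: 0.0
```

```bash
python3 - <<'E'
from h import *
plan(*pose(0,.075),10)
a=optics.snapshot("wrist")["frame"]; b=optics.snapshot("side")["frame"][110:230,200:360]
cv2.imwrite("pics/c.png",np.hstack([cv2.resize(a,(400,300)),cv2.resize(b,(400,300))]))
E
```

```text
t 2.6 p [ 0.5244 -0.087   0.2011] F [1.5 0.5 0.1] w 0.0363 n>= 1.8086901899261287 0.04671272947924237
[0.001, 0.0, -0.0, 0.0, 0.0, 0.009]
[0.001, 0.0, -0.0, 0.0, 0.0, 0.009]
[0.001, 0.0, -0.0, 0.0, 0.0, 0.009]
[0.001, 0.0, -0.0, 0.0, 0.0, 0.009]
[0.001, 0.0, -0.0, 0.0, 0.0, 0.009]
[0.001, 0.0, -0.0, 0.0, 0.0, 0.009]
[0.001, 0.0, -0.0, 0.0, 0.0, 0.009]
[0.001, 0.0, -0.0, 0.0, 0.0, 0.009]
[0.001, 0.0, -0.0, 0.0, 0.0, 0.009]
[0.001, 0.0, -0.0, 0.0, 0.0, 0.009]
```

View pics/c.png

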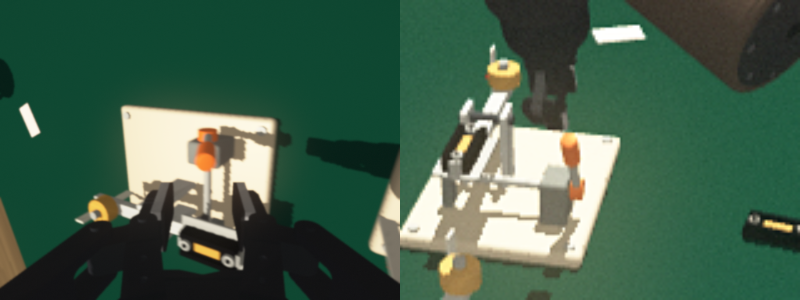

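The wrist view (left half) shows the orange grip at about (205,155), centred between the fingers, whose tips are at x≈160 and x≈245. The side view shows the gripper clear above the balance, so I'll go down along the lever.

drive_tool:
  commands:
    - [[0.001,0,0,0,0,0.009,0.15],[0.001,0,0,0,0,0.009,0.15],[0.001,0,0,0,0,0.009,0.15],[0.001,0,0,0,0,0.009,0.15],[0.001,0,0,0,0,0.009,0.15]]

```text
clock: 3.2
position: [0.5197, -0.1094, 0.1612]
eef_rot: [[-0.98, 0.177, -0.093], [0.2, 0.86, -0.47], [-0.004, -0.479, -0.878]]
ft_force: [0.5, -0.2, 0.3]
grip_width: 0.0363
gripper_force: 0.0
```

drive_tool:
  commands:
    - [[0.001,0,0,0,0,0.009,0.15],[0.001,0,0,0,0,0.009,0.15],[0,0,0,0,0,0.009,0.15],[0,0,0,0,0,0.009,0.15],[0,0,0,0,0,0.009,0.15]]

```text
clock: 3.7
position: [0.5159, -0.13, 0.1218]
eef_rot: [[-0.98, 0.177, -0.093], [0.199, 0.859, -0.471], [-0.004, -0.48, -0.877]]
ft_force: [-0.5, 0.6, -0.6]
grip_width: 0.0365
gripper_force: 0.0
```

```bash
python3 - <<'E'
from h import *
plan(*pose(1.0,.075,-.006),15)
a=optics.snapshot("wrist")["frame"]; b=optics.snapshot("side")["frame"][110:230,200:360]
cv2.imwrite("pics/d.png",np.hstack([cv2.resize(a,(400,300)),cv2.resize(b,(400,300))]))
E
```

```text
t 3.7 p [ 0.5159 -0.13    0.1218] F [-0.5  0.6 -0.6] w 0.0365 n>= 1.499311243975836 6.674204497834896
[-0.067, 0.0, -0.0, 0.0, -0.004, 0.003]
[-0.067, 0.0, -0.0, 0.0, -0.004, 0.002]
[-0.067, 0.0, -0.0, 0.0, -0.005, 0.002]
[-0.067, 0.0, -0.0, 0.0, -0.005, 0.002]
[-0.067, 0.0, -0.0, 0.0, -0.005, 0.001]
[-0.067, 0.0, -0.0, 0.0, -0.005, 0.001]
[-0.067, 0.0, -0.0, 0.0, -0.005, 0.001]
[-0.067, 0.0, -0.0, 0.0, -0.005, 0.0]
[-0.067, 0.0, -0.0, 0.0, -0.005, 0.0]
[-0.067, 0.0, -0.0, 0.0, -0.005, -0.0]
[-0.067, 0.0, -0.0, 0.0, -0.005, -0.001]
[-0.067, 0.0, -0.0, 0.0, -0.005, -0.001]
[-0.067, 0.0, -0.0, 0.0, -0.005, -0.001]
[-0.067, 0.0, -0.0, 0.0, -0.005, -0.002]
[-0.067, 0.0, -0.0, 0.0, -0.005, -0.002]
```

View pics/d.png

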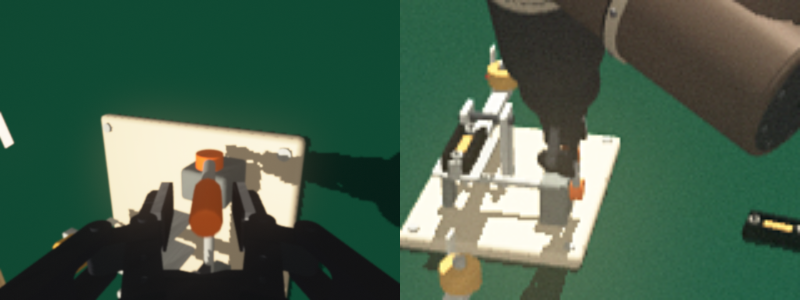

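The grip, at about (205,205) in the wrist view, lies between the pads at x≈163 and x≈240. I'll swing it along the arc.

drive_tool:
  commands:
    - [[-0.067,0,0,0,-0.005,0,0.15],[-0.067,0,0,0,-0.005,0,0.15],[-0.067,0,0,0,-0.005,0,0.15],[-0.067,0,0,0,-0.005,0,0.15],[-0.067,0,0,0,-0.005,0,0.15]]

```text
clock: 4.3
position: [0.5117, -0.1522, 0.1319]
eef_rot: [[-0.98, 0.197, -0.027], [0.199, 0.967, -0.16], [-0.005, -0.162, -0.987]]
ft_force: [-0.9, 0.1, -0.5]
grip_width: 0.0366
gripper_force: 0.4
```

drive_tool:
  commands:
    - [[-0.067,0,0,0,-0.005,0,0.15],[-0.067,0,0,0,-0.005,0,0.15],[-0.067,0,0,0,-0.005,0,0.15],[-0.067,0,0,0,-0.005,0,0.15],[-0.067,0,0,0,-0.005,0,0.15]]

```text
clock: 4.8
position: [0.5069, -0.1767, 0.1329]
eef_rot: [[-0.98, 0.195, 0.04], [0.199, 0.966, 0.167], [-0.006, 0.171, -0.985]]
ft_force: [-0.1, 0.0, -0.5]
grip_width: 0.036
gripper_force: 0.2
```

drive_tool:
  commands:
    - [[-0.067,0,0,0,-0.005,0,0.15],[-0.067,0,0,0,-0.005,0,0.15],[-0.067,0,0,0,-0.005,0,0.15],[-0.067,0,0,0,-0.005,0,0.15],[-0.067,0,0,0,-0.005,0,0.15]]

```text
clock: 5.3
position: [0.5021, -0.2004, 0.1253]
eef_rot: [[-0.98, 0.171, 0.101], [0.199, 0.857, 0.475], [-0.006, 0.485, -0.874]]
ft_force: [-0.9, 0.7, 0.3]
grip_width: 0.0362
gripper_force: 0.2
```

```bash
python3 - <<'E'
from h import *
plan(*pose(1.0,.075,-.009),5)
E
```

```text
t 5.3 p [ 0.5021 -0.2004  0.1253] F [-0.9  0.7  0.3] w 0.0362 n>= 0.21191100938919627 0.05943288812274081
[0.001, 0.001, 0.0, 0.0, -0.002, 0.001]
[0.001, 0.001, 0.0, 0.0, -0.002, 0.001]
[0.001, 0.001, 0.0, 0.0, -0.002, 0.001]
[0.001, 0.001, 0.0, 0.0, -0.002, 0.001]
[0.001, 0.001, 0.0, 0.0, -0.002, 0.001]
```

drive_tool:
  commands:
    - [[0,0,0,0,-0.002,0.001,0.15],[0,0,0,0,-0.002,0.001,0.15],[0,0,0,0,-0.002,0.001,0.15],[0,0,0,0,-0.002,0.001,0.15],[0,0,0,0,0,0,0.15]]

```text
clock: 5.8
position: [0.501, -0.2039, 0.1182]
eef_rot: [[-0.98, 0.171, 0.1], [0.198, 0.859, 0.473], [-0.005, 0.483, -0.876]]
ft_force: [-0.5, 2.4, 3.0]
grip_width: 0.036
gripper_force: 2.1
```

```bash
python3 - <<'E'
from h import *
plan(*pose(1.0,.075,-.011),5)
a=optics.snapshot("wrist")["frame"]; b=optics.snapshot("side")["frame"][110:230,200:360]
cv2.imwrite("pics/e.png",np.hstack([cv2.resize(a,(400,300)),cv2.resize(b,(400,300))]))
E
```

```text
t 5.8 p [ 0.501  -0.2039  0.1182] F [-0.5  2.4  3. ] w 0.036 n>= 0.09568122874355525 0.04330345327986779
[0.001, 0.001, 0.0, 0.0, -0.001, 0.0]
[0.001, 0.001, 0.0, 0.0, -0.001, 0.0]
[0.001, 0.001, 0.0, 0.0, -0.001, 0.0]
[0.001, 0.001, 0.0, 0.0, -0.001, 0.0]
[0.001, 0.001, 0.0, 0.0, -0.001, 0.0]
```

View pics/e.png

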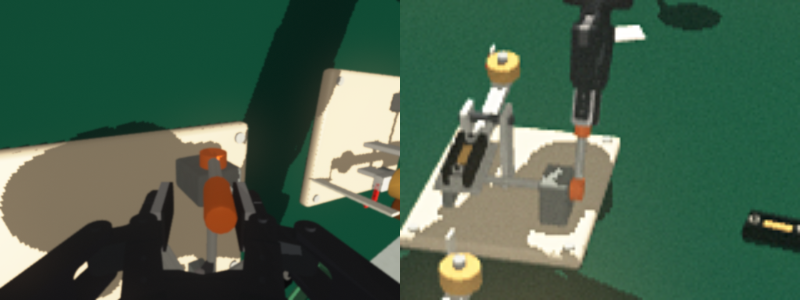

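The lever now leans right, with its grip at about (580,135) in the side half, and the contact force is starting to build. I'll press on gently to make sure it reaches the stop.

drive_tool:
  commands:
    - [[0,0,0,0,-0.001,0,0.15],[0,0,0,0,-0.001,0,0.15],[0,0,0,0,-0.001,0,0.15],[0,0,0,0,0,0,0.15],[0,0,0,0,0,0,0.15]]

```text
clock: 6.4
position: [0.5009, -0.2043, 0.1178]
eef_rot: [[-0.98, 0.17, 0.1], [0.197, 0.857, 0.476], [-0.005, 0.487, -0.874]]
ft_force: [1.5, 13.0, 14.7]
grip_width: 0.0363
gripper_force: 9.2
```

```bash
python3 - <<'E'
from h import *
plan(*pose(1.0,.075,-.012),1)
s=optics.snapshot("side"); 
for s0 in (dict(np.load("side.npz")),s):
    p,u,v=world(s0,mask(s0,5,25,110)); k=(p[:,1]<-.2)&(p[:,1]>-.36)&(p[:,0]<.66)&(p[:,0]>.5)&(p[:,2]>.09)
    print("disc",k.sum(),p[k].mean(0).round(4),p[k].min(0).round(3),p[k].max(0).round(3))
    p,u,v=world(s0,mask(s0,3,20,130)); k=(abs(p[:,0]-.506)<.03)&(p[:,1]<-.09)&(p[:,1]>-.25)&(p[:,2]>.03)
    print("lever",p[k&(p[:,2]>.08)].mean(0),p[k&(p[:,2]<.08)].mean(0))
E
```

```text
t 6.4 p [ 0.5009 -0.2043  0.1178] F [ 1.5 13.  14.7] w 0.0363 n>= 0.10420342581758932 0.06425987196646019
[0.008, 0.004, 0.002, 0.0, -0.005, 0.0]
disc 121 [ 0.5907 -0.303   0.1132] [ 0.574 -0.332  0.099] [ 0.609 -0.289  0.126]
lever [ 0.51542025 -0.11932381  0.12715905] [ 0.50807595 -0.15197606  0.05657089]
disc 95 [ 0.5918 -0.3017  0.1207] [ 0.574 -0.356  0.106] [ 0.614 -0.288  0.133]
lever [ 0.50334479 -0.18214142  0.11088733] [ 0.50859666 -0.15275458  0.05854596]
```

drive_tool:
  commands:
    - [[0,0,0,0,0.002,0,0.15],[0,0,0,0,0,0,0.15],[0,0,0,0,0,0,0.15],[0,0,0,0,0,0,0.15],[0,0,0,0,0,0,0.15]]

```text
clock: 6.95
position: [0.501, -0.204, 0.118]
eef_rot: [[-0.98, 0.171, 0.1], [0.198, 0.858, 0.474], [-0.005, 0.485, -0.875]]
ft_force: [0.6, 7.3, 8.9]
grip_width: 0.0363
gripper_force: 5.4
```

drive_tool:
  commands:
    - [[0,0,0,0,0,0,0.15],[0,0,0,0,0,0,0.15],[0,0,0,0,0,0,0.15],[0,0,0,0,0,0,0.15],[0,0,0,0,0,0,0.15]]

```text
clock: 7.45
position: [0.501, -0.204, 0.118]
eef_rot: [[-0.98, 0.171, 0.1], [0.198, 0.858, 0.474], [-0.005, 0.485, -0.875]]
ft_force: [0.7, 8.4, 8.7]
grip_width: 0.0362
gripper_force: 5.4
```

```bash
python3 - <<'E'
from h import *
plan(*pose(1.0,.075,-.010),1)
s=optics.snapshot("side"); s0=dict(np.load("side.npz"))
p,u,v=world(s,mask(s,5,25,110)); k=(p[:,1]<-.2)&(p[:,1]>-.36)&(p[:,0]<.66)&(p[:,0]>.5)&(p[:,2]>.09)
print("disc",k.sum(),p[k].mean(0).round(4),p[k].min(0).round(3),p[k].max(0).round(3))
cv2.imwrite("pics/f.png",np.hstack([cv2.resize(x["frame"][120:210,205:285],(400,450),interpolation=cv2.INTER_CUBIC) for x in(s0,s)]))
E
```

```text
t 7.45 p [ 0.501 -0.204  0.118] F [0.7 8.4 8.7] w 0.0362 n>= 0.0709716034264467 0.05060515467567215
[0.006, 0.005, 0.001, 0.0, -0.004, 0.0]
disc 95 [ 0.5914 -0.3015  0.1213] [ 0.574 -0.359  0.106] [ 0.614 -0.289  0.133]
```

View pics/f.png

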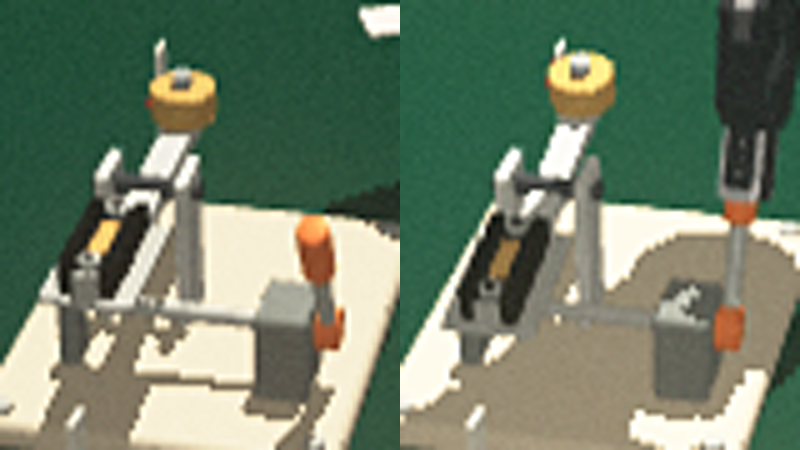

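Compared with the start view on the left, the beam has tipped: the weight has risen (disc at about (583,85), was (182,100)) and the pan has dropped. It hasn't moved for over a second. Now I'll swing the lever back.

drive_tool:
  commands:
    - [[0.067,0,0,0,0.009,0,0.15],[0.067,0,0,0,0.008,0,0.15],[0.067,0,0,0,0.007,0,0.15],[0.067,0,0,0,0.005,0,0.15],[0.067,0,0,0,0.005,0,0.15]]

```text
clock: 8.0
position: [0.5073, -0.1752, 0.1306]
eef_rot: [[-0.98, 0.195, 0.039], [0.198, 0.967, 0.16], [-0.006, 0.165, -0.986]]
ft_force: [-1.0, -1.9, 0.4]
grip_width: 0.0362
gripper_force: 0.5
```

drive_tool:
  commands:
    - [[0.067,0,0,0,0.005,0,0.15],[0.067,0,0,0,0.005,0,0.15],[0.067,0,0,0,0.005,0,0.15],[0.067,0,0,0,0.005,0,0.15],[0.067,0,0,0,0.005,0,0.15]]

```text
clock: 8.5
position: [0.5123, -0.1505, 0.1314]
eef_rot: [[-0.98, 0.196, -0.027], [0.198, 0.966, -0.166], [-0.006, -0.168, -0.986]]
ft_force: [-0.4, -1.3, 0.4]
grip_width: 0.0364
gripper_force: 0.8
```

drive_tool:
  commands:
    - [[0.067,0,0,0,0.005,0,0.15],[0.067,0,0,0,0.005,0,0.15],[0.067,0,0,0,0.005,0,0.15],[0.067,0,0,0,0.005,0,0.15],[0.067,0,0,0,0.005,0,0.15]]

```text
clock: 9.0
position: [0.517, -0.127, 0.1238]
eef_rot: [[-0.98, 0.176, -0.09], [0.198, 0.858, -0.474], [-0.006, -0.483, -0.876]]
ft_force: [-0.5, -0.3, 0.8]
grip_width: 0.0361
gripper_force: 0.5
```

```bash
python3 - <<'E'
from h import *
plan(*pose(0,.075,.009),5)
E
```

```text
t 9.0 p [ 0.517  -0.127   0.1238] F [-0.5 -0.3  0.8] w 0.0361 n>= 0.20319063022971645 0.04514617726829257
[-0.001, 0.001, -0.001, 0.0, 0.002, 0.001]
[-0.001, 0.001, -0.001, 0.0, 0.002, 0.001]
[-0.001, 0.001, -0.001, 0.0, 0.002, 0.001]
[-0.001, 0.001, -0.001, 0.0, 0.002, 0.001]
[-0.001, 0.001, -0.001, 0.0, 0.002, 0.001]
```

drive_tool:
  commands:
    - [[0,0,0,0,0.002,0.001,0.15],[0,0,0,0,0.002,0.001,0.15],[0,0,0,0,0.002,0,0.15],[0,0,0,0,0.002,0,0.15],[0,0,0,0,0.001,0,0.15]]

```text
clock: 9.5
position: [0.5178, -0.1211, 0.1175]
eef_rot: [[-0.98, 0.178, -0.092], [0.2, 0.859, -0.471], [-0.005, -0.48, -0.877]]
ft_force: [-0.4, -0.1, 0.7]
grip_width: 0.0361
gripper_force: 0.4
```

drive_tool:
  commands:
    - [[0,0,0,0,0.001,0,0.15],[0,0,0,0,0.001,0,0.15],[0,0,0,0,0.001,0,0.15],[0,0,0,0,0,0,0.15],[0,0,0,0,0,0,0.15]]

```text
clock: 10.0
position: [0.5183, -0.1182, 0.1158]
eef_rot: [[-0.98, 0.177, -0.093], [0.199, 0.859, -0.471], [-0.004, -0.48, -0.877]]
ft_force: [0.6, -1.0, 0.5]
grip_width: 0.0363
gripper_force: 0.2
```

drive_tool:
  commands:
    - [[0,0,0,0,0.001,0,0.15],[0,0,0,0,0.001,0,0.15],[0,0,0,0,0.001,0,0.15],[0,0,0,0,0,0,0.15],[0,0,0,0,0,0,0.15]]

```text
clock: 10.5
position: [0.5185, -0.1168, 0.115]
eef_rot: [[-0.98, 0.177, -0.094], [0.2, 0.858, -0.473], [-0.003, -0.482, -0.876]]
ft_force: [0.2, -8.2, 3.4]
grip_width: 0.0361
gripper_force: 4.2
```

drive_tool:
  commands:
    - [[0,0,0,0,0.001,0,0.15],[0,0,0,0,0,0,0.15],[0,0,0,0,0,0,0.15],[0,0,0,0,0,0,0.15],[0,0,0,0,0,0,0.15]]

```text
clock: 11.0
position: [0.5185, -0.1166, 0.1149]
eef_rot: [[-0.98, 0.177, -0.094], [0.2, 0.857, -0.474], [-0.003, -0.484, -0.875]]
ft_force: [1.7, -12.1, 4.6]
grip_width: 0.0359
gripper_force: 6.4
```

drive_tool:
  commands:
    - [[0,0,0,0,-0.004,0,0.15],[0,0,0,0,-0.004,0,0.15],[0,0,0,0,-0.002,0,0.15],[0,0,0,0,0,0,0.15],[0,0,0,0,0,0,0.15]]

```text
clock: 11.5
position: [0.5173, -0.1233, 0.1187]
eef_rot: [[-0.98, 0.177, -0.092], [0.199, 0.859, -0.471], [-0.004, -0.48, -0.877]]
ft_force: [-0.8, 0.8, -0.2]
grip_width: 0.0364
gripper_force: 0.0
```

drive_tool:
  commands:
    - [[0,0,0,0,0,-0.01,0.15],[0,0,0,0,0,-0.015,0.15],[0,0,0,0,0,-0.02,0.15],[0,0,0,0,0,-0.025,0.15],[0,0,0,0,0,-0.03,0.15]]

```text
clock: 12.0
position: [0.5261, -0.0756, 0.2073]
eef_rot: [[-0.98, 0.176, -0.094], [0.2, 0.859, -0.471], [-0.003, -0.481, -0.877]]
ft_force: [0.4, 0.2, 0.1]
grip_width: 0.0365
gripper_force: 0.0
```

drive_tool:
  commands:
    - [[0,0,0,0,0,-0.02,0.15],[0,0,0,0,0,-0.02,0.15],[0,0,0,0,0,-0.01,0.15],[0,0,0,0,0,0,0.15],[0,0,0,0,0,0,0.15]]

```text
clock: 12.5
position: [0.5307, -0.0527, 0.2497]
eef_rot: [[-0.98, 0.176, -0.093], [0.199, 0.859, -0.471], [-0.003, -0.48, -0.877]]
ft_force: [-0.9, 0.3, -0.4]
grip_width: 0.0359
gripper_force: 0.0
```

```bash
python3 - <<'E'
from h import *
s=optics.snapshot("side"); s0=dict(np.load("side.npz"))
for x in(s0,s):
    p,u,v=world(x,mask(x,5,25,110)); k=(p[:,1]<-.2)&(p[:,1]>-.36)&(p[:,0]<.66)&(p[:,0]>.5)&(p[:,2]>.09)
    print("disc",k.sum(),p[k].mean(0).round(4),p[k].min(0).round(3),p[k].max(0).round(3))
    p,u,v=world(x,mask(x,3,20,130)); k=(abs(p[:,0]-.512)<.03)&(p[:,1]<-.09)&(p[:,1]>-.19)&(p[:,2]>.08)
    print("lever",k.sum(),p[k].mean(0),p[k].max(0),u[k].mean(),v[k].mean())
cv2.imwrite("pics/g.png",np.hstack([cv2.resize(x["frame"][120:210,205:285],(400,450),interpolation=cv2.INTER_CUBIC) for x in(s0,s)]))
print(ctrl.observe()["clock"])
E
```

```text
disc 121 [ 0.5907 -0.303   0.1132] [ 0.574 -0.332  0.099] [ 0.609 -0.289  0.126]
lever 80 [ 0.51542025 -0.11932381  0.12715905] [ 0.5245765  -0.11027728  0.14401142] 267.7 169.3875
disc 77 [ 0.5936 -0.3003  0.111 ] [ 0.577 -0.326  0.099] [ 0.609 -0.292  0.123]
lever 70 [ 0.5159457  -0.11598252  0.12362965] [ 0.52461999 -0.1051321   0.14140542] 267.48571428571427 171.3
12.55
```

View pics/g.png

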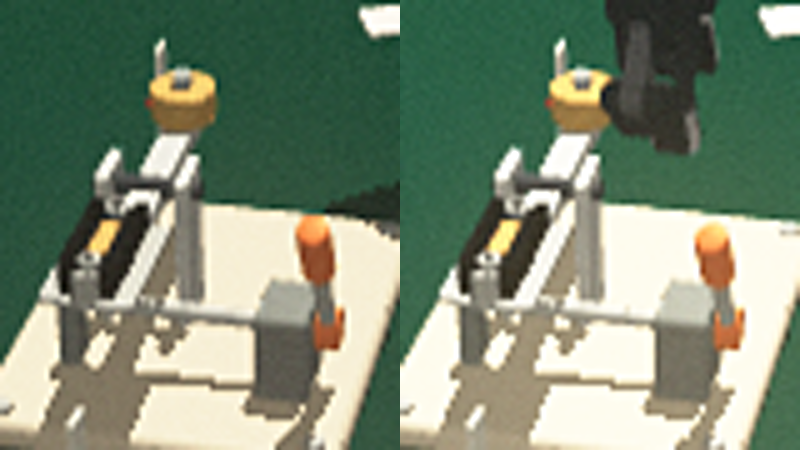

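The lever is at its left stop, slightly further over than at the start. The beam is level, matching the start view (disc at about (583,100)), and the gripper is clear of everything. I'm handing the job in.

```bash
python3 -c "
from rig import finish_job
print(finish_job())"
```

```text
the job is handed in; nothing more can be done
None
```

The orange lever was swung to its free stop, the beam tipped and rested for over a second, and the lever was then swung fully back; the beam is level again, the gripper let go and is clear, the blue lever was not touched, and the job was handed in at about 12.6 s.

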